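# Press an edge connector onto a circuit board with one turn of the cam press

## Task

Stand the loose orange edge connector upright in the guide channel of the cam press, between the ram and the circuit board, slot towards the board, and let go. Then take the handle on the blue flywheel and turn it clockwise (seen from above) through exactly one revolution, so that the ram drives the connector home on the board and draws back; do not lean on the spindle while turning, since its bearing is delicate. Leave the handle back at its starting mark and the other things on the bench undisturbed.

Things in the scene. Friction and masses are not known exactly. Their poses are not given: they have to be found in the camera images.
- press: The cam press, fixed to the bench: grey housing 180 x 180 mm, top 92 mm above the bench, blue flywheel on top. Origin on the bench under the housing's centre, z up. Along its own +y, centred on x = 0, come the steel ram, the guide channel and the green board. Ram face 32 mm wide, 22 to 54 mm above the bench, at y = 150 mm drawn back and y = 195 mm at full stroke (drawn back within 6 mm, full stroke within 3 mm, as adjusted).
- channel (a point): Where to stand the connector: point on the aluminium bed (20 mm above the bench) on the channel's centreline, at press y = 182 mm, axes as the press; the connector's middle may be up to 9 mm from it along y. Two steel guide strips, 42 mm apart inside, 5 mm thick, 7 mm high, run either side along y from 150 to 225 mm.
- board_edge (a point): Middle of the near edge of the green circuit board, at press y = 208 mm, 36.5 mm above the bench: board 80 mm wide, 3 mm thick, clamped level, reaching on to y = 319 mm with clamps and parts up to 50 mm above the bench. At full stroke the ram leaves the connector's middle at press y = 205 to 210 mm, the board about 13 mm deep in its slot.
- connector_mid (a point): Middle of the loose orange edge connector, 20 mm above its underside: a block 36 mm (own x) by 26 mm (own y) by 40 mm high, about 60 g, standing upright on the bench. Slot open towards its own +y, which must point along the press's +y. Grip it across its 36 mm; in the channel keep the fingertips at least 9 mm above its underside, clear of the guide strips.
- connector_slot (a point): Middle of the open mouth of the connector's slot: 13 mm along its own +y from its middle, 16.5 mm above its underside. The slot is level, 7 mm high, 20 mm deep, open at both sides; the opposite side (own -y) is closed and shows a black band at that height.
- connector: The same orange connector; origin at the centre of its underside, axes as above.
- handle_grip (a point): Grip point of the flywheel's handle, 22 mm below its top: an upright black cylinder 22 mm thick, 56 mm tall, its top 182 mm above the bench. It revolves freely on its own pin, so its yaw says nothing of the wheel's angle. It goes round the spindle in a level circle of radius 70 mm and starts at home, on the press's -y side (up to 18 degrees either way), at the red pointer.
- hub (a point): Centre of the housing's top, NOT the spindle: the spindle unit is adjusted in a slot and its upright axis lies anywhere up to 18 mm in press x and 2 mm in press y from here. So the handle's circle is not known well enough beforehand and must be felt while turning (too large or small a circle pushes the bearing).
- wheel (a joint): Angle of the flywheel (blue disc, 172 mm across, 1.4 kg), rad: 0 at home, growing clockwise seen from above, 6.283 after one revolution; it can also run on past that, there is no stop or detent. It turns a little stiffly (0.25 N m of dry friction, about 4 N at the handle) and stays where left. One turn drives the ram fully out (at 2.6 to 3.7) and back.
- bearing_x (a joint): Sideways give of the spindle's rubber-bushed bearing, m, along the spindle unit's own x, level and square to the line from spindle to home handle: 0 unloaded, 1 mm for every 6 N pushed on the spindle. More than 1.5 mm (9 N) damages it.
- bearing_y (a joint): The same along the spindle unit's own y, which points from the home handle position to the spindle. More than 1.5 mm (9 N) damages it.
- board_stack: Bystander: loose stack of green circuit boards 95 x 130 x 28 mm; origin at the centre of the underside.
- flux_bottle: Bystander: loose closed bottle, 48 mm in diameter, 110 mm tall; origin at the centre of the underside.
- screwdriver: Bystander: loose screwdriver lying on the bench beside the press, about 0.2 m long.
Not all that is in view belongs to the job. Leave any purple look-alike of the connector alone.

How it is judged (in metres and radians):
On the way, in this order (a step that is already met when the one before it is completed fails the run):
1. the connector stands in the guide channel between ram and board, slot towards the board, let go, with the wheel still at home (x of connector_mid in the frame of press between -0.006 and 0.006 m and z of connector_mid in the frame of press between 0.034 and 0.046 m and angle between connector_mid's own z axis and vertical below 0.15 rad and angle between the y axis of connector_mid and the y axis of press, either way round below 0.2 rad and y of connector_mid in the frame of press between 0.163 and 0.198 m and y of connector_slot in the frame of press above 0.17 m and contact force between the fingers and connector below 0.2 N and value of joint wheel below 0.15 rad), for 0.2 s.
2. at about half a turn the ram is fully out and the connector is driven home on the board (x of connector_mid in the frame of press between -0.006 and 0.006 m and z of connector_mid in the frame of press between 0.034 and 0.046 m and angle between connector_mid's own z axis and vertical below 0.15 rad and angle between the y axis of connector_mid and the y axis of press, either way round below 0.2 rad and y of connector_mid in the frame of press above 0.202 m and value of joint wheel between 2.3 and 4 rad), for 0.05 s.
At the end, for the whole second after the job is handed in: The flywheel rests within 0.12 rad (7 degrees) of exactly one revolution from home, ram drawn back; the connector sits level and straight on the board, its middle 202 to 214 mm along the press's y and within 6 mm of the centreline, slot towards the board, at rest (x of connector_mid in the frame of press between -0.006 and 0.006 m and z of connector_mid in the frame of press between 0.034 and 0.046 m and angle between connector_mid's own z axis and vertical below 0.15 rad and angle between the y axis of connector_mid and the y axis of press, either way round below 0.2 rad and y of connector_mid in the frame of press between 0.202 and 0.214 m and y of connector_slot in the frame of press above 0.212 m and value of joint wheel between 6.1632 and 6.4032 rad and velocity of joint wheel between -0.03 and 0.03 rad/s and linear speed of connector below 0.01 m/s); the robot touches nothing.
It fails at once if the spindle bearing is pushed more than 1.5 mm sideways (9 N) (value of joint any of bearing_x, bearing_y above 0.0015 m or value of joint any of bearing_x, bearing_y below -0.0015 m).
It fails at once if the wheel is turned more than 0.2 rad past one revolution, or backwards more than 0.2 rad from home (value of joint wheel above 6.4832 rad or value of joint wheel below -0.2 rad).
It fails at once if a bystander is moved more than 20 mm or the bottle is tipped (distance of any of board_stack, flux_bottle, screwdriver from where it was at the start of the episode above 0.02 m or angle between flux_bottle's own z axis and vertical above 0.3 rad).
It also fails if it takes over 67 s, if anything falls off the work surface, if the arm or the gripper's body presses on something with over 40 N, if the wrist force passes 120 N, or if a joint passes its speed limit or range.

## Robot

A 6-joint arm with a two-finger parallel gripper is mounted at the origin on the work surface. World frame = base frame: x ahead of the robot, y to its left, z up, the work surface at z = 0. Lengths are in m, angles in degrees, forces in N, time in s.
With the tool pointing down it reaches from about 0.275 to 0.875 m from the base axis. Payload 12.5 kg.
Tool frame: the origin (TCP) lies on the centre line of the jaws, within the pads' length; the fingertips stand 25 mm ahead of it and the grasp point (between the pads) lies 6 mm ahead of it; z points along the fingers, y is the line along which they close (so a half turn about z gives the same grasp; the last joint's range is limited). The gripper opens to 85 mm and grips with 20 to 120 N. Pads are 22 mm wide; open, the fingers measure 114 mm over their backs; the gripper's body (76 mm by 85 mm) begins 54 mm behind the grasp point. The pads swing forward as they close: fully open they stand 13 mm farther back than shut.
Start: joints at [60.355, 20.094, 94.641, -0, 65.266, -4.847], TCP at [0.231, 0.499, 0.236] pointing down, gripper open.
Joint ranges: [-157.81, 157.81], [-45, 120.19], [0.68, 151.7], [-89.99, 269.99], [4.06, 180], [-164.3, 164.3]. Speed limits (degrees/s): [127.2, 127.2, 159.86, 180, 180, 180].

## Interface

Orientations are given as a 3x3 rotation matrix whose columns are the frame's x, y, z axes.
In Python, from workcell import robot, vision gives the robot as it stands. The module is installed in compiled form; this text tells all that it offers.
- The arm moves only by the tool step_arm, never from a script. Its argument "rows" is a list of rows, each a list of 5 numbers: the shift along the tool's x, y, z in units of 0.1 m (1.0 is 0.1 m), then the turn about the tool's z in units of 90 degrees (1.0 is 90 degrees), then the closure in counts, from 0 (fully open) to 255 (shut). A call has 1 to 12 rows; each row is the pose to reach, as a shift and turn from the pose commanded when the call began, along the tool's axes at that moment; what a row does not reach only later rows make up. A row lasts 1/10 s, in which the tool goes at most 50 mm and 8.59 degrees, less where a joint would pass 70% of its speed; a pose out of reach is approached as far as the arm can. A call with a number of a shift or a turn outside -1 to 1 is refused whole. A call with a gripper value outside its range is refused whole. The fingers move at their own pace and stop on an object; "force" is the grip in N (left out, the last holds). Time passes only in rows, so rows that repeat a pose let the fingers close. It gives the time, the measured TCP pose, the force, the opening and the grip force at its end, in the units of the state.
- robot.read_state(): the state, without advancing time (a new reading comes with each control period).
- vision.snapshot(name): name is "scene" or "top"; returns a dict with "image" (400x640x3 uint8, red, green, blue), "K" (3x3 intrinsics, pixels), "eye" and "orientation" of the camera in the world. Camera axes: x right, y down, z forward; pixel columns grow to the right and rows downward; lengths in m; the calibration is good to about 2 mm. A picture is of the moment at which its call begins. There is no depth.
- robot.close_job(): hands the job in; it is judged then, once.
The state is a dict: "time": time; "joint_pos": joint angles; "dq": joint speeds; "joint_efforts": joint torques, N m; "tool_pos": TCP position; "tcp_rot": TCP orientation; "wrist_force": force on the tool from outside, world axes, zero at the start; "moment": the same for the moment, N m; "width": opening from 0.0 (shut) to 1.0 (fully open); "grasp_force": force on a finger pad.
Only numpy, scipy, OpenCV 4.12 (cv2) and the standard library are available. Lean on these libraries where they do the work, as an engineer would, in place of code of your own. Each camera call takes 0.05 s, during which the arm holds its last target. There are 200 camera calls.

## Working session

There is one attempt and no reset: what is moved stays moved. The work goes in short steps, Python scripts to look and compute and a tool call to move; the robot and the scene stay as the last step left them, time stands still between calls to the robot, and variables do not carry over. Pictures are saved under pics/ and viewed, at most 10 in all, crops included, and the job is handed in when it is done.

Besides the shell and the picture viewer there is one more tool, called after "Emit:" by a JSON object that holds its "op" and its "data", one argument or row to a line. step_arm: Moves the arm, as the interface text tells. Its arguments: {"type":"object","properties":{"rows":{"type":"array","items":{"type":"array","items":{"type":"number"}}},"force":{"type":"number"}},"required":["rows"]}

```bash
mkdir -p pics; cat > h.py <<'E'
import numpy as np, cv2
from workcell import robot, vision
def snap(n):
    s=vision.snapshot(n); np.savez(f'{n}.npz',**s); return s
def load(n): return np.load(f'{n}.npz')
def ray(s,u,v):
    d=np.asarray(s['orientation'])@np.linalg.inv(s['K'])@np.array([u,v,1.]); return np.asarray(s['eye']),d
def atz(s,u,v,z):
    e,d=ray(s,u,v); return e+d*(z-e[2])/d[2]
def proj(s,p):
    c=np.asarray(s['orientation']).T@(np.asarray(p)-s['eye']); q=s['K']@c; return q[:2]/q[2]
def save(s,name,crop=None,k=1):
    im=s['image'][:,:,::-1]
    if crop: x0,y0,x1,y1=crop; im=im[y0:y1,x0:x1]
    cv2.imwrite(f'pics/{name}.png',cv2.resize(im,None,fx=k,fy=k,interpolation=cv2.INTER_CUBIC))
E
python3 - <<'E'
from h import *
for n in('top','scene'):
    s=snap(n); save(s,n+'0',k=1.25); print(n,s['eye'],s['orientation'].round(3),s['K'])
print(robot.read_state())
E
```

```text
top [0.40861529 0.02928469 1.03809722] [[ 0.024 -0.996  0.092]
 [-1.    -0.025 -0.017]
 [ 0.019 -0.091 -0.996]] [[393.70125574   0.         316.88377478]
 [  0.         393.70125574 198.35594491]
 [  0.           0.           1.        ]]
scene [ 0.9841759  -0.4873552   1.16634641] [[ 0.714  0.585 -0.385]
 [ 0.701 -0.591  0.4  ]
 [ 0.006 -0.555 -0.832]] [[450.27311157   0.         316.19977583]
 [  0.         450.27311157 205.4878184 ]
 [  0.           0.           1.        ]]
{'time': 0.1, 'joint_pos': array([ 6.03543574e+01,  2.01206999e+01,  9.46725159e+01, -1.95985335e-03,
        6.52670959e+01, -4.84566470e+00]), 'dq': array([-0.0528211 , -0.06982162,  0.00510528,  0.07614689, -0.09314092,
       -0.06103703]), 'joint_efforts': array([ 1.29224052e-03, -5.06830430e+01, -2.91879004e+01, -6.23687674e-05,
        2.59696964e-03, -1.51019208e-05]), 'tool_pos': array([0.23052276, 0.49903429, 0.23512261]), 'tcp_rot': array([[-9.07783635e-01,  4.19438467e-01, -4.93669472e-04],
       [ 4.19438754e-01,  9.07783161e-01, -9.30216080e-04],
       [ 5.79764267e-05, -1.05149904e-03, -9.99999445e-01]]), 'wrist_force': array([-0.81955011,  0.06430895, -0.40127044]), 'moment': array([-0.03814806,  0.02066247,  0.00053273]), 'grasp_force': 0.0, 'width': 1.0037033356899288}
```

View pics/top0.png

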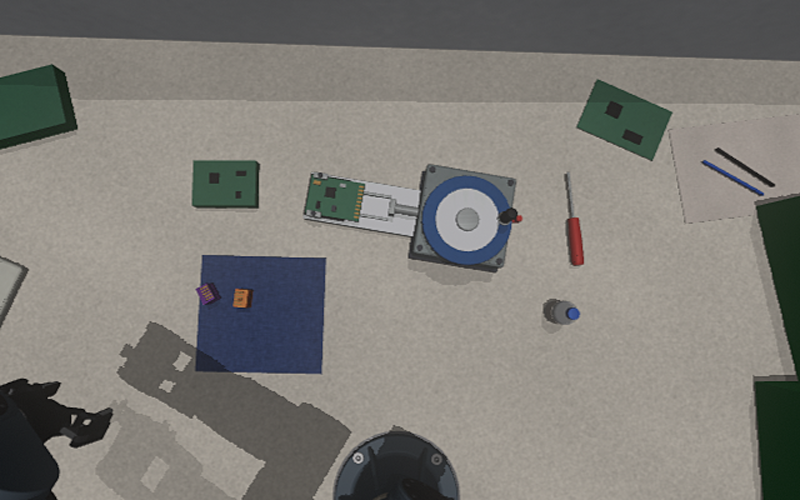

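View pics/scene0.png

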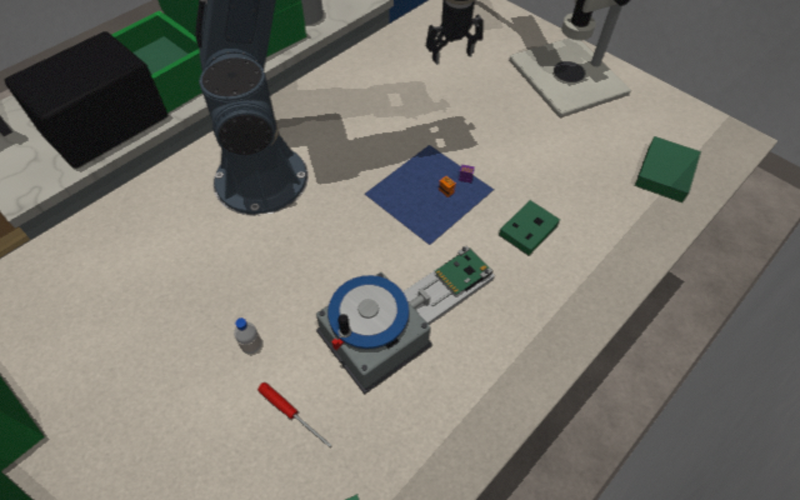

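```bash
python3 - <<'E'
from h import *
t=load('top'); s=load('scene')
save(t,'press',(235,125,425,220),4.2)
a=cv2.resize(t['image'][220:255,150:210,::-1],(600,350),interpolation=cv2.INTER_CUBIC)[:, :600]
b=cv2.resize(s['image'][130:160,340:390,::-1],(400,240),interpolation=cv2.INTER_CUBIC)
c=np.zeros((590,600,3),np.uint8); c[:350]=a; c[350:,:400]=b
cv2.imwrite('pics/conn.png',c)
E
```

```text
(no output)
```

View pics/press.png

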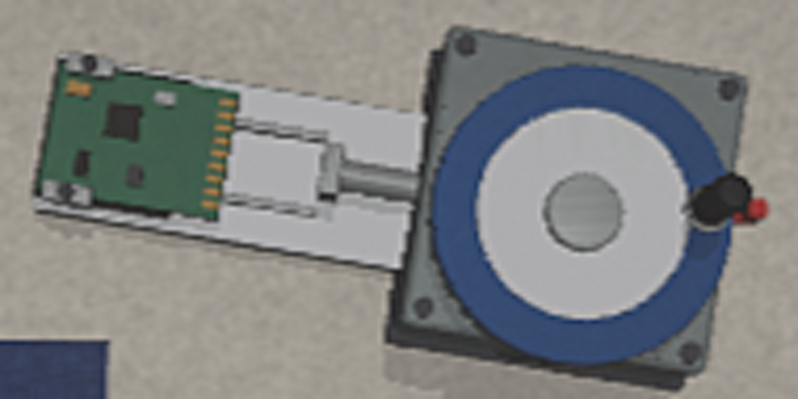

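View pics/conn.png

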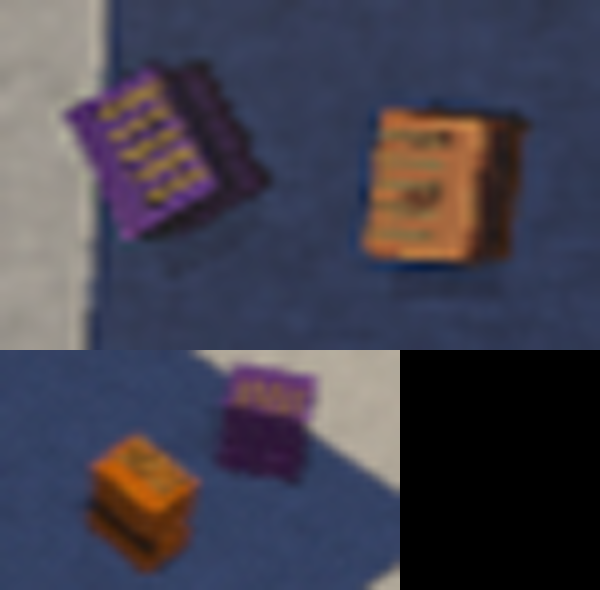

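```bash
cat > fit.py <<'E'
from h import *
from scipy.optimize import least_squares
t=load('top'); s=load('scene')
def P(p,l): c,q=np.cos(p[2]),np.sin(p[2]); return np.array([p[0]+c*l[0]-q*l[1],p[1]+q*l[0]+c*l[1],l[2]])
def fit(cor,p0,cam):
    f=lambda p:np.concatenate([proj(cam,P(p,l))-uv for uv,l in cor])
    r=least_squares(f,p0,loss='soft_l1'); return r.x,r.fun.reshape(-1,2).round(1)
E
python3 - <<'E'
from fit import *
o=np.array([235,125])
pts=[((450,27),(.09,.09,.092)),((747,75),(.09,-.09,.092)),((697,375),(-.09,-.09,.092)),((403,325),(-.09,.09,.092)),
((240,93),(.04,.208,.038)),((217,221),(-.04,.208,.038)),((60,60),(.04,.319,.038)),((38,197),(-.04,.319,.038))]
cor=[((np.array(a)+.5)/4.2+o-.5,b) for a,b in pts]
p,r=fit(cor,[.55,-.05,0],t); print('press',p,np.degrees(p[2]));print(r)
for l in[(0,.182,.02),(0,.208,.0365),(0,0,.092)]:print(P(p,l))
o=np.array([150,220])
pts=[((385,108),(.018,.013,.04)),((487,118),(.018,-.013,.04)),((468,262),(-.018,-.013,.04)),((362,253),(-.018,.013,.04))]
q,r=fit([((np.array(a)+.5)/10+o-.5,b) for a,b in pts],[.35,.25,0],t);print('conn',q,np.degrees(q[2]),r)
# scene check
print('conn in scene',[proj(s,P(q,b)).round(1) for a,b in pts])
k=(np.array([(720,180),(735,182)])+.5)/4.2+[235,125]-.5
print('handle top',atz(t,*k[0],.182),atz(t,*k[1],.182),P(p,(0,-.07,.182)), 'scene',proj(s,atz(t,*k[1],.182)))
hub=(np.array([584,212])+.5)/4.2+[235,125]-.5
print('hubdisc',atz(t,*hub,.12),atz(t,*hub,.13))
save(s,'conn_s',(348,138,372,162),20)
save(s,'handle',(245,215,345,290),7)
E
```

```text
press [ 0.5635736  -0.11916484 -0.13957017] -7.996781591577295
[[-0.4 -0.8]
 [ 1.1 -0.2]
 [ 2.6  0.6]
 [-1.   0.3]
 [-0.3  0.2]
 [-0.1  0. ]
 [ 0.1  1. ]
 [-0.3 -1.4]]
[0.58889298 0.06106537 0.02      ]
[0.59251004 0.08681254 0.0365    ]
[ 0.5635736  -0.11916484  0.092     ]
conn [ 0.39249761  0.32305962 -0.08362393] -4.79129837150817 [[-0.1 -0. ]
 [-0.   0.1]
 [-0.1  0.1]
 [ 0.2 -0.2]]
conn in scene [array([364.7, 146. ]), array([359. , 149.9]), array([351.5, 143.6]), array([357.2, 139.8])]
handle top [ 0.56093188 -0.18040741  0.182     ] [ 0.56008204 -0.1883348   0.182     ] [ 0.55383538 -0.18848415  0.182     ] scene [275.58862404 254.95826824]
hubdisc [ 0.55168017 -0.11886571  0.12      ] [ 0.5501219  -0.11725204  0.13      ]
```

View pics/conn_s.png

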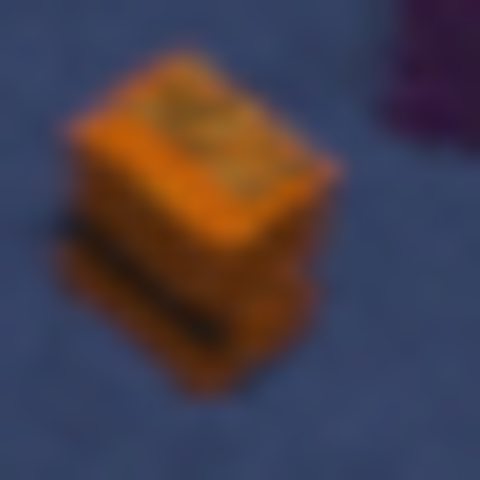

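View pics/handle.png

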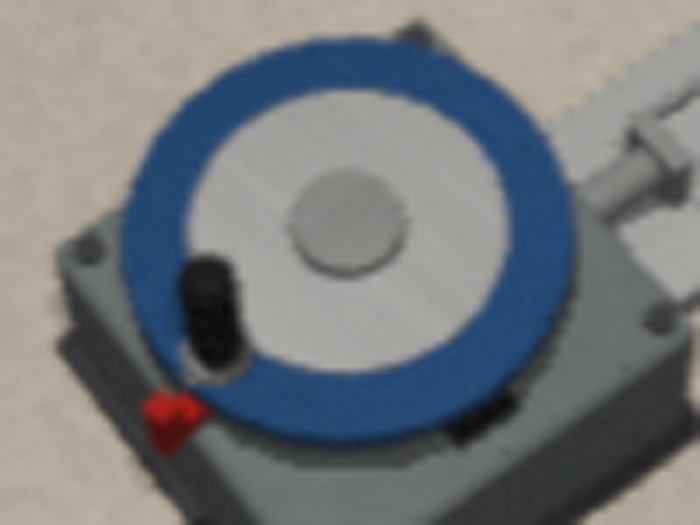

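```bash
python3 - <<'E'
from fit import *
q=[ 0.39249761,0.32305962,-0.08362393]
im=s['image'].astype(np.float32)
print('+x face rows z=36..4, cols y=-12..12')
for z in (.036,.030,.025,.0165,.010,.005):
    r=[]
    for y in(-.011,-.006,0,.006,.011,.015):
        u=proj(s,P(q,(.018,y,z))).astype(np.float32)
        r.append(tuple(int(v) for v in cv2.remap(im,u[None,:1],u[None,1:],1)[0,0]))
    print(z,r)
print('-y face')
for z in (.036,.025,.0165,.010,.005):
    r=[]
    for x in(-.021,-.016,0,.016):
        u=proj(s,P(q,(x,-.013,z))).astype(np.float32)
        r.append(tuple(int(v) for v in cv2.remap(im,u[None,:1],u[None,1:],1)[0,0]))
    print(z,r)
# triangulation
def tri(a,b):
    e1,d1=ray(t,*a);e2,d2=ray(s,*b);A=np.c_[d1,-d2];x=np.linalg.lstsq(A,e2-e1,rcond=None)[0]
    return e1+d1*x[0],e2+d2*x[1]
T=lambda u,v:((np.array([u,v])+.5)/4.2+[235,125]-.5)
S=lambda u,v:((np.array([u,v])+.5)/7+[245,215]-.5)
print('handle top',tri(T(731,194),S(207,277)))
print('wheel',tri(T(582,214),S(348,239)))
print('cap',tri(T(584,212),S(348,222)))
# blue wheel outer ellipse centre by colour
for n,c in(('top',t),('scene',s)):
    h=cv2.cvtColor(c['image'],cv2.COLOR_RGB2HSV)
    m=cv2.inRange(h,(100,120,60),(125,255,255))
    x0,y0,x1,y1=(325,130,420,215) if n=='top' else (255,215,335,285)
    k=np.zeros_like(m);k[y0:y1,x0:x1]=m[y0:y1,x0:x1]
    cs=max(cv2.findContours(k,0,1)[0],key=cv2.contourArea)
    print(n,cv2.fitEllipse(cv2.convexHull(cs)))
p=[ 0.5635736,-0.11916484,-0.13957017]
for l in [(.09,.09,.092),(.09,-.09,.092),(-.09,-.09,.092),(0,.15,.054),(.04,.208,.038),(.04,.319,.038)]: 
    u=proj(s,P(p,l)); print(l,u.round(1),((u+.5-[245,215])*7).round())
E
```

```text
+x face rows z=36..4, cols y=-12..12
0.036 [(106, 52, 11), (113, 57, 11), (106, 52, 12), (101, 55, 33), (82, 60, 68), (62, 65, 96)]
0.03 [(91, 44, 11), (94, 46, 11), (93, 46, 16), (87, 49, 38), (74, 57, 68), (58, 62, 90)]
0.025 [(85, 42, 13), (92, 46, 13), (97, 49, 22), (84, 49, 44), (69, 57, 70), (58, 63, 88)]
0.0165 [(64, 33, 15), (94, 47, 12), (100, 49, 17), (88, 51, 41), (63, 59, 81), (56, 63, 91)]
0.01 [(74, 38, 19), (83, 44, 19), (94, 47, 16), (88, 49, 37), (72, 55, 68), (55, 61, 90)]
0.005 [(75, 45, 37), (71, 44, 36), (82, 46, 33), (79, 48, 42), (70, 55, 72), (56, 62, 92)]
-y face
0.036 [(91, 68, 86), (121, 65, 37), (122, 64, 11), (106, 52, 12)]
0.025 [(64, 60, 82), (76, 48, 44), (80, 40, 12), (78, 39, 13)]
0.0165 [(52, 54, 77), (47, 35, 38), (53, 28, 14), (44, 27, 15)]
0.01 [(43, 46, 68), (59, 37, 32), (63, 34, 15), (72, 37, 15)]
0.005 [(59, 53, 72), (70, 42, 35), (73, 41, 28), (79, 45, 31)]
handle top (array([ 0.55442315, -0.1873965 ,  0.17739521]), array([ 0.55393712, -0.1879263 ,  0.17744625]))
wheel (array([ 0.55181162, -0.11909429,  0.11160955]), array([ 0.5512988 , -0.11966377,  0.11162149]))
cap (array([ 0.55118238, -0.11835022,  0.1231945 ]), array([ 0.55086816, -0.1186989 ,  0.1232018 ]))
top ((373.12030029296875, 175.7140655517578), (69.8908462524414, 71.05353546142578), 127.88801574707031)
scene ((294.3213195800781, 249.2197723388672), (57.57692337036133, 63.770843505859375), 83.49359893798828)
(0.09, 0.09, 0.092) [345.3 260.7] [706. 323.]
(0.09, -0.09, 0.092) [290.2 299.7] [320. 597.]
(-0.09, -0.09, 0.092) [251.1 249.3] [ 46. 244.]
(0, 0.15, 0.054) [340.6 232.7] [673. 127.]
(0.04, 0.208, 0.038) [364.6 234.5] [841. 140.]
(0.04, 0.319, 0.038) [392.9 214.8] [1038.    2.]
```

```bash
cat >> h.py <<'E'
def to(x,y,z,psi):
    "shift in tool axes (0.1 m units) and turn (90 deg units) to TCP x,y,z with tool-y heading psi deg"
    r=robot.read_state(); R=r['tcp_rot']; p=r['tool_pos']
    d=R.T@(np.array([x,y,z])-p)/.1
    a=np.degrees(np.arctan2(R[1,1],R[0,1])); print('t',r['time'],'tcp',p.round(4),'psi',a.round(2),'F',r['wrist_force'].round(2),'w',round(r['width'],3),'g',round(r['grasp_force'],1),'j6',r['joint_pos'][5].round(1),'j1',r['joint_pos'][0].round(1))
    print('d',d.round(3),'turn',round((a-psi)/90,3))
E

```

Emit:
{"op": "step_arm", "data": {
  "rows": [
    [-1.0,-0.42,0.5,0.5,0],
    [-1.0,-0.42,0.5,0.5,0],
    [-1.0,-0.42,0.5,0.5,0],
    [-1.0,-0.42,0.5,0.5,0],
    [-1.0,-0.42,0.5,0.5,0],
    [-1.0,-0.42,0.5,0.5,0],
    [-1.0,-0.42,0.5,0.5,0]
  ]
}}

```text
time: 0.8
tool_pos: [0.3037, 0.4191, 0.1853]
tcp_rot: [[-0.345, 0.939, -0.0], [0.939, 0.345, -0.0], [-0.0, -0.001, -1.0]]
wrist_force: [0.8, 0.3, 0.1]
width: 1.002
grasp_force: 0.0
```

```bash
python3 -c "
from h import *
to(.3925,.3231,.12,-4.8)"
```

```text
t 0.8 tcp [0.3037 0.4191 0.1853] psi 20.18 F [0.84 0.27 0.14] w 1.002 g 0.0 j6 28.7 j1 48.9
d [-1.207  0.502  0.653] turn 0.278
```

Emit:
{"op": "step_arm", "data": {
  "rows": [
    [-1.0,0.42,0.54,0.278,0],
    [-1.0,0.42,0.54,0.278,0],
    [-1.0,0.42,0.54,0.278,0],
    [-1.0,0.42,0.54,0.278,0],
    [-1.0,0.42,0.54,0.278,0]
  ]
}}

```text
time: 1.3
tool_pos: [0.3777, 0.3401, 0.1317]
tcp_rot: [[0.081, 0.997, -0.0], [0.997, -0.081, 0.0], [0.0, -0.0, -1.0]]
wrist_force: [0.2, -0.3, -0.0]
width: 1.003
grasp_force: 0.0
```

```bash
python3 -c "
from h import *
to(.3925,.3231,.10,-4.8)"
```

```text
t 1.3 tcp [0.3777 0.3401 0.1317] psi -4.63 F [ 0.17 -0.3  -0.  ] w 1.003 g 0.0 j6 41.4 j1 36.7
d [-0.157  0.162  0.317] turn 0.002
```

Emit:
{"op": "step_arm", "data": {
  "rows": [
    [-0.157,0.162,0.317,0.002,0],
    [-0.157,0.162,0.317,0.002,0],
    [-0.157,0.162,0.6,0.002,0],
    [-0.157,0.162,0.85,0.002,0],
    [-0.157,0.162,0.947,0.002,0],
    [-0.157,0.162,0.947,0.002,0],
    [-0.157,0.162,0.947,0.002,0]
  ],
  "force": 30
}}

```text
time: 2.0
tool_pos: [0.3928, 0.3237, 0.0381]
tcp_rot: [[0.086, 0.996, 0.001], [0.996, -0.086, 0.001], [0.001, 0.001, -1.0]]
wrist_force: [-0.6, 0.6, 0.6]
width: 1.001
grasp_force: 0.0
```

Emit:
{"op": "step_arm", "data": {
  "rows": [
    [0,0,0,0,255],
    [0,0,0,0,255],
    [0,0,0,0,255],
    [0,0,0,0,255],
    [0,0,0,0,255],
    [0,0,0,0,255],
    [0,0,0,0,255],
    [0,0,0,0,255]
  ],
  "force": 30
}}

```text
time: 2.8
tool_pos: [0.3928, 0.323, 0.0375]
tcp_rot: [[0.087, 0.996, 0.0], [0.996, -0.087, 0.0], [0.0, 0.0, -1.0]]
wrist_force: [-2.3, -0.6, 6.5]
width: 0.409
grasp_force: 29.5
```

Emit:
{"op": "step_arm", "data": {
  "rows": [
    [0,0,-0.3,0,255],
    [0,0,-0.6,0,255],
    [0,0,-1.0,0,255],
    [0,0,-1.0,0,255],
    [0,0,-1.0,0,255]
  ]
}}

```text
time: 3.3
tool_pos: [0.3927, 0.323, 0.1374]
tcp_rot: [[0.087, 0.996, 0.001], [0.996, -0.087, 0.001], [0.001, 0.001, -1.0]]
wrist_force: [-0.6, -0.2, -1.2]
width: 0.408
grasp_force: 31.0
```

```bash
python3 -c "
from fit import *
to(.5889,.0611,.137,-8.)
t=snap('top');s=snap('scene')
r=robot.read_state();p=r['tool_pos'];q=[p[0],p[1],np.radians(-4.8)]
for c in(t,s): print([proj(c,P(q,(x,y,p[2]+.004))).round(1) for x,y in((.018,.013),(.018,-.013),(-.018,-.013),(-.018,.013))])
a=cv2.resize(t['image'][190:240,160:235,::-1],None,fx=5.3,fy=5.3,interpolation=2)
b=cv2.resize(s['image'][95:155,320:395,::-1],None,fx=5.3,fy=5.3,interpolation=2)
h=max(a.shape[0],b.shape[0]);pad=lambda i:cv2.copyMakeBorder(i,0,h-i.shape[0],0,0,0)
cv2.imwrite('pics/held.png',np.hstack([pad(a),pad(b)]))
"
```

```text
t 3.3 tcp [0.3927 0.323  0.1374] psi -5.0 F [-0.55 -0.25 -1.17] w 0.408 g 31.0 j6 39.2 j1 34.2
d [-2.438  2.182  0.004] turn 0.033
[array([174.6, 230.1]), array([186.1, 231.3]), array([183.9, 247.3]), array([172.3, 246. ])]
[array([367.5, 124.7]), array([361.5, 128.7]), array([353.5, 122.2]), array([359.5, 118.3])]
```

View pics/held.png

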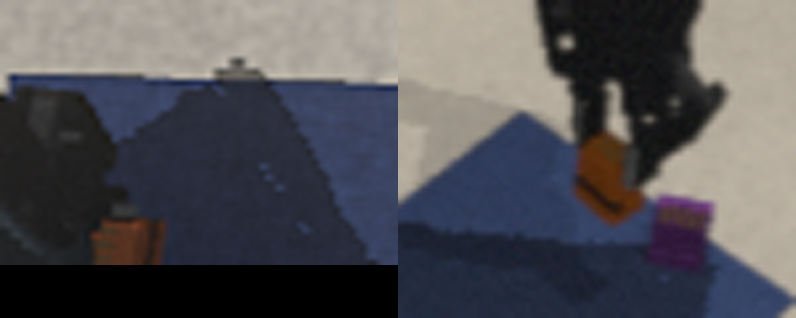

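Emit:
{"op": "step_arm", "data": {
  "rows": [
    [-0.3,0.25,0,0,255],
    [-0.6,0.5,0,0,255],
    [-0.8,0.72,0,0,255],
    [-0.8,0.72,0,0,255]
  ]
}}

```text
time: 3.8
tool_pos: [0.4587, 0.2345, 0.1356]
tcp_rot: [[0.09, 0.996, -0.001], [0.996, -0.09, -0.001], [-0.001, -0.001, -1.0]]
wrist_force: [-0.4, 0.7, -0.1]
width: 0.41
grasp_force: 31.0
```

Emit:
{"op": "step_arm", "data": {
  "rows": [
    [-0.3,0.25,0,0,255],
    [-0.6,0.5,0,0,255],
    [-0.8,0.72,0,0,255],
    [-0.8,0.72,0,0,255]
  ]
}}

```text
time: 4.2
tool_pos: [0.5232, 0.1491, 0.1357]
tcp_rot: [[0.09, 0.996, -0.001], [0.996, -0.09, -0.0], [-0.001, -0.001, -1.0]]
wrist_force: [-0.3, 0.1, -0.1]
width: 0.408
grasp_force: 31.0
```

Emit:
{"op": "step_arm", "data": {
  "rows": [
    [-0.3,0.25,0,0,255],
    [-0.6,0.5,0,0,255],
    [-0.8,0.72,0,0.03,255],
    [-0.8,0.72,0,0.033,255],
    [-0.8,0.72,0,0.033,255],
    [-0.8,0.72,0,0.033,255],
    [-0.8,0.72,0,0.033,255]
  ]
}}

```text
time: 4.9
tool_pos: [0.5861, 0.066, 0.1366]
tcp_rot: [[0.137, 0.991, -0.001], [0.991, -0.137, 0.0], [-0.0, -0.001, -1.0]]
wrist_force: [-0.4, 0.9, -0.6]
width: 0.408
grasp_force: 31.0
```

```bash
python3 -c "
from fit import *
to(.5889,.0611,.085,-8.)
t=snap('top');s=snap('scene')
r=robot.read_state();p=r['tool_pos'];q=[p[0],p[1],np.radians(-8)]
for c in(t,s): print([proj(c,P(q,(x,y,p[2]+.003))).round(1) for x,y in((.018,.013),(.018,-.013),(-.018,-.013),(-.018,.013))])
a=cv2.resize(t['image'][125:195,235:335,::-1],None,fx=4,fy=4,interpolation=2)
b=cv2.resize(s['image'][165:265,315:415,::-1],None,fx=4,fy=4,interpolation=2)
h=max(a.shape[0],b.shape[0]);pad=lambda i:cv2.copyMakeBorder(i,0,h-i.shape[0],0,0,0)
cv2.imwrite('pics/over.png',np.hstack([pad(a),pad(b)]))
"
```

```text
t 4.9 tcp [0.5861 0.066  0.1366] psi -7.88 F [-0.38  0.88 -0.65] w 0.408 g 31.0 j6 9.8 j1 1.9
d [-0.045  0.035  0.516] turn 0.001
[array([291.3, 148.3]), array([302.4, 150.2]), array([299.8, 165.3]), array([288.7, 163.5])]
[array([359.8, 211. ]), array([352.4, 215.9]), array([344., 207.]), array([351.2, 202.3])]
```

View pics/over.png

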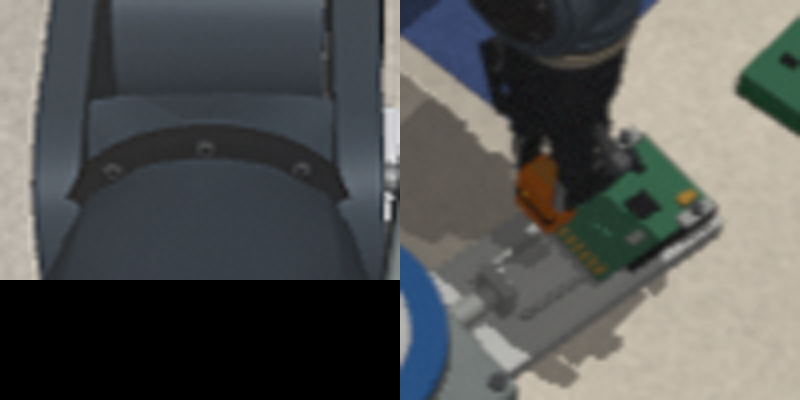

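Emit:
{"op": "step_arm", "data": {
  "rows": [
    [-0.025,0.035,0.0,0.001,255],
    [-0.025,0.035,0.2,0.001,255],
    [-0.025,0.035,0.4,0.001,255],
    [-0.025,0.035,0.6,0.001,255],
    [-0.025,0.035,0.6,0.001,255],
    [-0.025,0.035,0.6,0.001,255]
  ]
}}

```text
time: 5.6
tool_pos: [0.5902, 0.062, 0.0773]
tcp_rot: [[0.14, 0.99, -0.0], [0.99, -0.14, 0.0], [-0.0, -0.0, -1.0]]
wrist_force: [-0.4, 0.6, 0.1]
width: 0.409
grasp_force: 31.0
```

```bash
python3 -c "
from fit import *
to(.5886,.0591,.058,-8.)
s=snap('scene')
r=robot.read_state();p=r['tool_pos'];q=[p[0],p[1],np.radians(-8)]
print([proj(s,P(q,(x,y,p[2]+.0025))).round(1) for x,y in((.018,.013),(.018,-.013),(-.018,-.013),(-.018,.013))])
save(s,'low',(325,185,385,245),10)
"
```

```text
t 5.6 tcp [0.5902 0.062  0.0773] psi -8.06 F [-0.45  0.63  0.11] w 0.409 g 31.0 j6 9.6 j1 1.5
d [-0.031 -0.012  0.193] turn -0.001
[array([358.1, 224.1]), array([351.1, 228.9]), array([342.9, 220.3]), array([350. , 215.6])]
```

Emit:
{"op": "step_arm", "data": {
  "rows": [
    [-0.031,-0.012,0.0,0,255],
    [-0.031,-0.012,0.05,0,255],
    [-0.031,-0.012,0.1,0,255],
    [-0.031,-0.012,0.14,0,255],
    [-0.031,-0.012,0.17,0,255],
    [-0.031,-0.012,0.17,0,255],
    [-0.031,-0.012,0.17,0,255]
  ]
}}

```text
time: 6.35
tool_pos: [0.5884, 0.0591, 0.0598]
tcp_rot: [[0.14, 0.99, -0.0], [0.99, -0.14, -0.0], [-0.0, -0.0, -1.0]]
wrist_force: [-0.9, 0.1, -0.1]
width: 0.411
grasp_force: 31.0
```

```bash
python3 -c "
from fit import *
to(.5886,.0591,.0575,-8.)
s=snap('scene')
save(s,'low2',(330,195,390,255),10)
"
```

```text
t 6.35 tcp [0.5884 0.0591 0.0598] psi -8.06 F [-0.9   0.06 -0.09] w 0.411 g 31.0 j6 9.3 j1 1.2
d [0.    0.002 0.023] turn -0.001
```

View pics/low2.png

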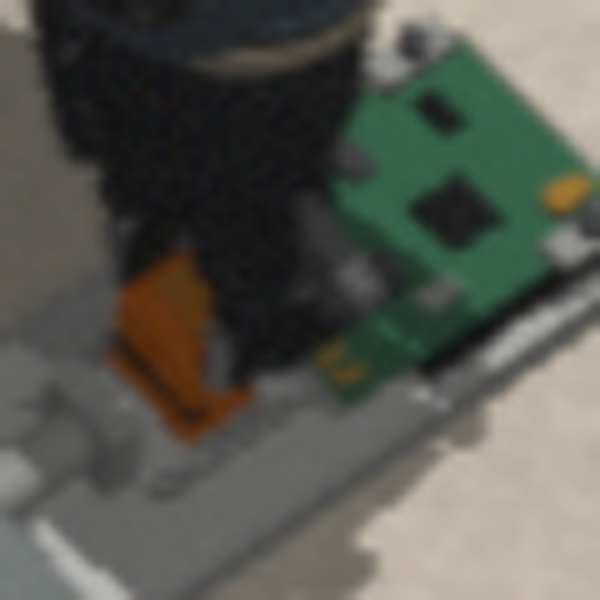

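Emit:
{"op": "step_arm", "data": {
  "rows": [
    [0,0,0.012,0,255],
    [0,0,0.024,0,255],
    [0,0,0.024,0,255],
    [0,0,0.024,0,255]
  ]
}}

```text
time: 6.8
tool_pos: [0.5885, 0.0591, 0.0576]
tcp_rot: [[0.14, 0.99, 0.0], [0.99, -0.14, 0.0], [0.0, 0.0, -1.0]]
wrist_force: [0.7, 1.2, 0.2]
width: 0.407
grasp_force: 31.1
```

Emit:
{"op": "step_arm", "data": {
  "rows": [
    [0,0,0,0,120],
    [0,0,0,0,100],
    [0,0,0,0,80],
    [0,0,0,0,60],
    [0,0,0,0,40],
    [0,0,0,0,0],
    [0,0,0,0,0],
    [0,0,0,0,0]
  ]
}}

```text
time: 7.6
tool_pos: [0.5884, 0.0591, 0.0575]
tcp_rot: [[0.14, 0.99, -0.0], [0.99, -0.14, -0.0], [-0.0, -0.0, -1.0]]
wrist_force: [-0.1, 0.1, 0.6]
width: 1.001
grasp_force: 0.0
```

Emit:
{"op": "step_arm", "data": {
  "rows": [
    [0,0,-0.1,0,0],
    [0,0,-0.3,0,0],
    [0,0,-0.6,0,0],
    [0,0,-1.0,0,0],
    [0,0,-1.0,0,0],
    [0,0,-1.0,0,0]
  ]
}}

```text
time: 8.2
tool_pos: [0.5887, 0.0592, 0.1588]
tcp_rot: [[0.14, 0.99, 0.002], [0.99, -0.14, 0.0], [0.0, 0.002, -1.0]]
wrist_force: [0.1, -1.1, -0.5]
width: 1.006
grasp_force: 0.0
```

```bash
python3 -c "
from h import *
to(.5886,.0591,.18,-8.)"
```

```text
t 8.2 tcp [0.5887 0.0592 0.1588] psi -8.05 F [ 0.1  -1.1  -0.45] w 1.006 g 0.0 j6 9.3 j1 1.2
d [-0.001 -0.001 -0.212] turn -0.001
```

Emit:
{"op": "step_arm", "data": {
  "rows": [
    [0,0,-0.4,-0.09,0],
    [0,0,-0.75,-0.18,0],
    [-0.3,0,-0.75,-0.27,0],
    [-0.6,0,-0.75,-0.36,0],
    [-1.0,0,-0.75,-0.45,0],
    [-1.0,0,-0.75,-0.54,0],
    [-1.0,0,-0.75,-0.63,0],
    [-1.0,0,-0.75,-0.72,0],
    [-1.0,0,-0.75,-0.8,0],
    [-1.0,0,-0.75,-0.8,0]
  ]
}}

```text
time: 9.2
tool_pos: [0.5739, -0.0399, 0.2314]
tcp_rot: [[-0.899, 0.438, -0.002], [0.438, 0.899, 0.0], [0.002, -0.001, -1.0]]
wrist_force: [0.8, -0.0, -0.1]
width: 0.997
grasp_force: 0.0
```

```bash
python3 -c "
from h import *
to(.554,-.1875,.235,135)
s=snap('top'); save(s,'placed',(255,130,355,200),8)"
```

```text
t 9.2 tcp [ 0.5739 -0.0399  0.2314] psi 64.04 F [ 0.8  -0.01 -0.1 ] w 0.997 g 0.0 j6 -72.7 j1 -8.6
d [-0.467 -1.414 -0.036] turn -0.788
```

Emit:
{"op": "step_arm", "data": {
  "rows": [
    [-0.15,-0.4,-0.03,-0.09,0],
    [-0.3,-0.8,-0.03,-0.18,0],
    [-0.33,-1.0,-0.03,-0.27,0],
    [-0.33,-1.0,-0.03,-0.36,0],
    [-0.33,-1.0,-0.03,-0.45,0],
    [-0.33,-1.0,-0.03,-0.54,0],
    [-0.33,-1.0,-0.03,-0.63,0],
    [-0.33,-1.0,-0.03,-0.72,0],
    [-0.33,-1.0,-0.03,-0.788,0],
    [-0.33,-1.0,-0.03,-0.788,0]
  ]
}}

```text
time: 10.25
tool_pos: [0.5599, -0.1442, 0.235]
tcp_rot: [[-0.71, -0.704, -0.001], [-0.704, 0.71, 0.0], [0.0, 0.001, -1.0]]
wrist_force: [-0.4, -0.2, 0.0]
width: 0.999
grasp_force: 0.0
```

```bash
python3 -c "
from h import *
to(.554,-.1875,.235,135)
s=snap('scene'); save(s,'placed',(325,195,385,255),8)
s=snap('top'); save(s,'placedt',(255,130,355,200),8)
im=s['image'];h=cv2.cvtColor(im,cv2.COLOR_RGB2HSV)
m=cv2.inRange(h,(5,140,90),(20,255,255));k=np.zeros_like(m);k[140:195,260:340]=m[140:195,260:340]
ys,xs=np.nonzero(k);print(len(xs),xs.min(),xs.max(),ys.min(),ys.max())
c=[c for c in cv2.findContours(k,0,1)[0] if cv2.contourArea(c)>20]
for q in c: 
  r=cv2.minAreaRect(q);print(r, atz(s,*r[0],.06), cv2.boxPoints(r).round(1).tolist())
from fit import P
print([proj(s,P([ 0.5635736,-0.11916484,-0.13957017],(x,.18+y,.06))).round(1) for x,y in((.018,.013),(.018,-.013),(-.018,-.013),(-.018,.013))])
"
```

```text
t 10.25 tcp [ 0.5599 -0.1442  0.235 ] psi 134.76 F [-0.39 -0.16  0.02] w 0.999 g 0.0 j6 -153.8 j1 -19.1
d [ 0.347 -0.266  0.   ] turn -0.003
107 284 305 149 173
((299.6216125488281, 162.77027893066406), (9.699540138244629, 13.809514999389648), 9.462321281433105) [0.58732947 0.05841196 0.06      ] [[293.70001220703125, 168.8000030517578], [296.0, 155.1999969482422], [305.5, 156.8000030517578], [303.29998779296875, 170.39999389648438]]
[array([295.5, 154.5]), array([305.7, 156.1]), array([303.3, 170.1]), array([293.1, 168.4])]
```

Emit:
{"op": "step_arm", "data": {
  "rows": [
    [0.345,-0.262,0,0,0],
    [0.345,-0.262,0,0,0],
    [0.345,-0.262,0,0,0],
    [0.345,-0.262,0.2,0,0],
    [0.345,-0.262,0.4,0,0],
    [0.345,-0.262,0.6,0,0],
    [0.345,-0.262,0.69,0,0],
    [0.345,-0.262,0.69,0,0]
  ],
  "force": 20
}}

```text
time: 11.15
tool_pos: [0.5537, -0.1863, 0.1655]
tcp_rot: [[-0.709, -0.705, -0.002], [-0.705, 0.709, 0.001], [0.001, 0.002, -1.0]]
wrist_force: [-0.2, 0.2, 0.6]
width: 1.0
grasp_force: 0.0
```

Emit:
{"op": "step_arm", "data": {
  "rows": [
    [0,0,0,0,80],
    [0,0,0,0,140],
    [0,0,0,0,155],
    [0,0,0,0,160],
    [0,0,0,0,165],
    [0,0,0,0,165],
    [0,0,0,0,165]
  ],
  "force": 20
}}

```text
time: 11.85
tool_pos: [0.5541, -0.1872, 0.1665]
tcp_rot: [[-0.709, -0.705, 0.0], [-0.705, 0.709, -0.0], [-0.0, -0.0, -1.0]]
wrist_force: [0.1, 0.5, 0.4]
width: 0.355
grasp_force: 0.0
```

```bash
python3 -c "
from h import *
to(.554,-.187,.166,135)
s=snap('scene'); save(s,'hand',(235,195,335,270),8)"
```

```text
t 11.85 tcp [ 0.5541 -0.1872  0.1665] psi 134.86 F [0.07 0.54 0.36] w 0.355 g 0.0 j6 -158.1 j1 -23.2
d [-0.001  0.002  0.005] turn -0.002
```

View pics/hand.png

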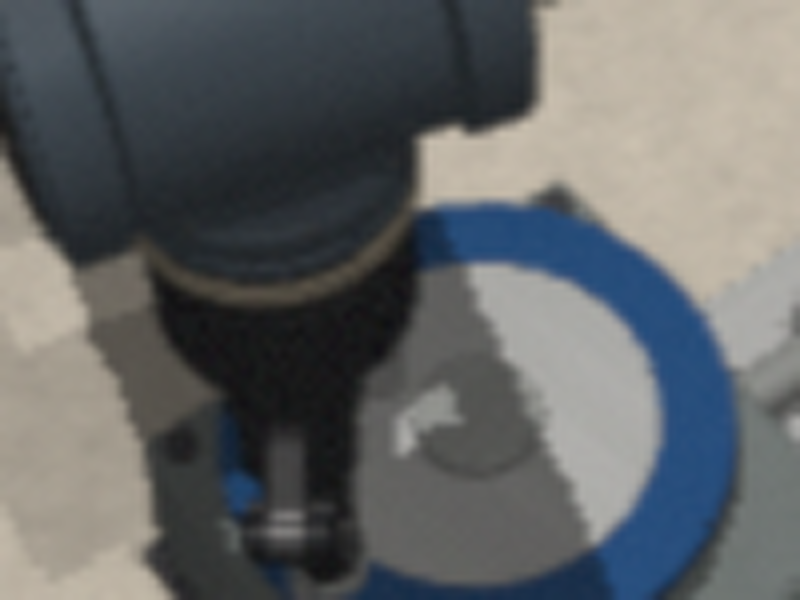

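Emit:
{"op": "step_arm", "data": {
  "rows": [
    [0,0,0,0,166],
    [0,0,0,0,167],
    [0,0,0,0,168],
    [0,0,0,0,169],
    [0,0,0,0,170],
    [0,0,0,0,171],
    [0,0,0,0,172],
    [0,0,0,0,173],
    [0,0,0,0,174],
    [0,0,0,0,175],
    [0,0,0,0,176],
    [0,0,0,0,177]
  ],
  "force": 20
}}

```text
time: 13.1
tool_pos: [0.5541, -0.1871, 0.1665]
tcp_rot: [[-0.709, -0.705, 0.0], [-0.705, 0.709, -0.0], [0.0, -0.0, -1.0]]
wrist_force: [-0.5, -0.3, 0.4]
width: 0.31
grasp_force: 0.0
```

```bash
cat > circ.py <<'E'
import sys; from h import *
C=np.array([.5513,-.119]); A0=-87.7; RAD=.070
def rows(th0,steps,off=0,g=177):
    r=robot.read_state(); R=r['tcp_rot']; p=r['tool_pos']; v=p[:2]-C
    a=np.degrees(np.arctan2(v[1],v[0])); th=(A0-a-th0+180)%360-180+th0
    ps=np.degrees(np.arctan2(R[1,1],R[0,1]))
    u=v/np.hypot(*v); tg=np.array([u[1],-u[0]]); F=r['wrist_force'][:2]
    print('t',r['time'],'theta',round(th,2),'rad',round(np.hypot(*v)*1e3,2),'psi',round(ps,1),'Frad',round(F@u,2),'Ftan',round(F@tg,2),'Fz',r['wrist_force'][2].round(1),'w',round(r['width'],3),'g',round(r['grasp_force'],1),'j6',r['joint_pos'][5].round(1),'z',p[2].round(4))
    out=[]
    for s in np.cumsum(steps):
        q=np.radians(A0-th-s); x=C+RAD*np.array([np.cos(q),np.sin(q)])
        d=R.T@np.append(x-p[:2],.166-p[2])/.1
        tgt=min(135,182.3-(th+s)); t=(ps-tgt+180)%360-180
        out.append([round(float(k),3) for k in (*d,t/90)]+[g])
    print(out)
E
python3 -c "
from circ import *
rows(0,[1,1,1,1,1,1,1,1,1,1,1,1])"
```

```text
t 13.1 theta -0.04 rad 68.2 psi 134.9 Frad 0.29 Ftan 0.55 Fz 0.4 w 0.31 g 0.0 j6 -158.1 z 0.1665
[[0.021, -0.005, 0.005, -0.002, 177], [0.03, 0.004, 0.005, -0.002, 177], [0.039, 0.012, 0.005, -0.002, 177], [0.047, 0.021, 0.005, -0.002, 177], [0.055, 0.03, 0.005, -0.002, 177], [0.064, 0.039, 0.005, -0.002, 177], [0.072, 0.048, 0.005, -0.002, 177], [0.079, 0.058, 0.005, -0.002, 177], [0.087, 0.067, 0.005, -0.002, 177], [0.095, 0.077, 0.005, -0.002, 177], [0.102, 0.086, 0.005, -0.002, 177], [0.109, 0.096, 0.005, -0.002, 177]]
```

Emit:
{"op": "step_arm", "data": {
  "rows": [
    [0.01,-0.002,0.005,0,177],
    [0.025,0.004,0.005,0,177],
    [0.039,0.012,0.005,0,177],
    [0.047,0.021,0.005,0,177],
    [0.055,0.03,0.005,0,177],
    [0.064,0.039,0.005,0,177],
    [0.072,0.048,0.005,0,177],
    [0.079,0.058,0.005,0,177],
    [0.087,0.067,0.005,0,177],
    [0.095,0.077,0.005,0,177],
    [0.102,0.086,0.005,0,177],
    [0.109,0.096,0.005,0,177]
  ]
}}

```text
time: 14.3
tool_pos: [0.5399, -0.1885, 0.1661]
tcp_rot: [[-0.709, -0.705, 0.001], [-0.705, 0.709, -0.001], [-0.0, -0.001, -1.0]]
wrist_force: [3.2, -4.1, -3.6]
width: 0.309
grasp_force: 2.8
```

```bash
python3 -c "
from circ import *
rows(10,[2,2,2,3,3,3,3,3,3,3,3,3])"
```

```text
t 14.3 theta 11.64 rad 70.47 psi 134.9 Frad 3.57 Ftan -3.82 Fz -3.6 w 0.309 g 2.8 j6 -158.7 z 0.1661
[[0.01, 0.023, 0.001, -0.002, 177], [0.023, 0.043, 0.001, -0.002, 177], [0.036, 0.064, 0.001, -0.002, 177], [0.053, 0.097, 0.001, -0.002, 177], [0.069, 0.13, 0.001, -0.002, 177], [0.083, 0.164, 0.001, -0.002, 177], [0.095, 0.198, 0.001, -0.002, 177], [0.105, 0.233, 0.001, -0.002, 177], [0.114, 0.269, 0.001, -0.002, 177], [0.12, 0.305, 0.001, -0.002, 177], [0.125, 0.341, 0.001, -0.002, 177], [0.128, 0.378, 0.001, -0.002, 177]]
```

Emit:
{"op": "step_arm", "data": {
  "rows": [
    [0.01,0.023,0,0,177],
    [0.023,0.043,0,0,177],
    [0.036,0.064,0,0,177],
    [0.053,0.097,0,0,177],
    [0.069,0.13,0,0,177],
    [0.083,0.164,0,0,177],
    [0.095,0.198,0,0,177],
    [0.105,0.233,0,0,177],
    [0.114,0.269,0,0,177],
    [0.12,0.305,0,0,177],
    [0.125,0.341,0,0,177],
    [0.128,0.378,0,0,177]
  ]
}}

```text
time: 15.5
tool_pos: [0.5036, -0.17, 0.166]
tcp_rot: [[-0.709, -0.705, 0.0], [-0.705, 0.709, 0.0], [-0.0, -0.0, -1.0]]
wrist_force: [2.7, -2.5, -2.1]
width: 0.304
grasp_force: 2.0
```

```bash
python3 -c "
from circ import *
rows(45,[3]*12)"
```

```text
t 15.5 theta 45.34 rad 69.83 psi 134.9 Frad -0.07 Ftan -3.69 Fz -2.1 w 0.304 g 2.0 j6 -158.5 z 0.166
[[0.002, 0.037, 0.0, 0.01, 177], [0.001, 0.073, 0.0, 0.043, 177], [-0.003, 0.11, 0.0, 0.077, 177], [-0.008, 0.146, 0.0, 0.11, 177], [-0.015, 0.182, 0.0, 0.143, 177], [-0.025, 0.217, 0.0, 0.177, 177], [-0.036, 0.252, 0.0, 0.21, 177], [-0.048, 0.287, 0.0, 0.243, 177], [-0.063, 0.32, 0.0, 0.277, 177], [-0.079, 0.353, 0.0, 0.31, 177], [-0.097, 0.385, 0.0, 0.343, 177], [-0.117, 0.416, 0.0, 0.377, 177]]
```

Emit:
{"op": "step_arm", "data": {
  "rows": [
    [0.002,0.037,0,0.01,177],
    [0.001,0.073,0,0.043,177],
    [-0.003,0.11,0,0.077,177],
    [-0.008,0.146,0,0.11,177],
    [-0.015,0.182,0,0.143,177],
    [-0.025,0.217,0,0.177,177],
    [-0.036,0.252,0,0.21,177],
    [-0.048,0.287,0,0.243,177],
    [-0.063,0.32,0,0.277,177],
    [-0.079,0.353,0,0.31,177],
    [-0.097,0.385,0,0.343,177],
    [-0.117,0.416,0,0.377,177]
  ]
}}

```text
time: 16.7
tool_pos: [0.4823, -0.1324, 0.166]
tcp_rot: [[-0.982, -0.187, -0.001], [-0.187, 0.982, -0.0], [0.001, -0.0, -1.0]]
wrist_force: [0.2, -3.8, -0.8]
width: 0.306
grasp_force: 2.0
```

```bash
python3 -c "
from circ import *
rows(80,[3]*8)"
```

```text
t 16.7 theta 81.34 rad 70.24 psi 100.8 Frad 0.53 Ftan -3.82 Fz -0.8 w 0.306 g 2.0 j6 -121.4 z 0.166
[[-0.003, 0.037, -0.0, 0.031, 177], [-0.006, 0.073, -0.0, 0.065, 177], [-0.011, 0.11, -0.0, 0.098, 177], [-0.017, 0.146, -0.0, 0.131, 177], [-0.026, 0.181, -0.0, 0.165, 177], [-0.036, 0.216, -0.0, 0.198, 177], [-0.048, 0.251, -0.0, 0.231, 177], [-0.062, 0.285, -0.0, 0.265, 177]]
```

Emit:
{"op": "step_arm", "data": {
  "rows": [
    [-0.003,0.037,0,0.031,177],
    [-0.006,0.073,0,0.065,177],
    [-0.011,0.11,0,0.098,177],
    [-0.017,0.146,0,0.131,177],
    [-0.026,0.181,0,0.165,177],
    [-0.036,0.216,0,0.198,177],
    [-0.048,0.251,0,0.231,177],
    [-0.062,0.285,0,0.265,177]
  ]
}}

```text
time: 17.5
tool_pos: [0.4828, -0.1032, 0.166]
tcp_rot: [[-0.974, 0.226, -0.001], [0.226, 0.974, -0.0], [0.001, -0.0, -1.0]]
wrist_force: [-0.6, -4.2, 0.6]
width: 0.308
grasp_force: 2.1
```

```bash
python3 -c "
from circ import *
rows(105,[2]*12)"
```

```text
t 17.5 theta 105.27 rad 70.3 psi 76.9 Frad -0.32 Ftan -4.23 Fz 0.6 w 0.308 g 2.1 j6 -94.4 z 0.166
[[-0.003, 0.024, -0.0, 0.021, 177], [-0.005, 0.049, -0.0, 0.043, 177], [-0.007, 0.073, -0.0, 0.065, 177], [-0.01, 0.097, -0.0, 0.088, 177], [-0.013, 0.122, -0.0, 0.11, 177], [-0.018, 0.146, -0.0, 0.132, 177], [-0.023, 0.169, -0.0, 0.154, 177], [-0.03, 0.193, -0.001, 0.177, 177], [-0.037, 0.216, -0.001, 0.199, 177], [-0.045, 0.239, -0.001, 0.221, 177], [-0.053, 0.262, -0.001, 0.243, 177], [-0.063, 0.285, -0.001, 0.265, 177]]
```

Emit:
{"op": "step_arm", "data": {
  "rows": [
    [-0.003,0.024,0,0.021,177],
    [-0.005,0.049,0,0.043,177],
    [-0.007,0.073,0,0.065,177],
    [-0.01,0.097,0,0.088,177],
    [-0.013,0.122,0,0.11,177],
    [-0.018,0.146,0,0.132,177],
    [-0.023,0.169,0,0.154,177],
    [-0.03,0.193,0,0.177,177],
    [-0.037,0.216,0,0.199,177],
    [-0.045,0.239,0,0.221,177],
    [-0.053,0.262,0,0.243,177],
    [-0.063,0.285,0,0.265,177]
  ]
}}

```text
time: 18.7
tool_pos: [0.495, -0.0768, 0.1659]
tcp_rot: [[-0.8, 0.6, -0.002], [0.6, 0.8, 0.0], [0.002, -0.001, -1.0]]
wrist_force: [-1.9, -2.9, 1.7]
width: 0.306
grasp_force: 2.0
```

```bash
python3 -c "
from circ import *
rows(130,[2]*12)"
```

```text
t 18.7 theta 129.15 rad 70.32 psi 53.1 Frad -0.25 Ftan -3.5 Fz 1.7 w 0.306 g 2.0 j6 -67.2 z 0.1659
[[-0.004, 0.024, -0.001, 0.022, 177], [-0.005, 0.049, -0.001, 0.044, 177], [-0.007, 0.073, -0.001, 0.066, 177], [-0.01, 0.097, -0.001, 0.088, 177], [-0.014, 0.122, -0.001, 0.111, 177], [-0.018, 0.146, -0.001, 0.133, 177], [-0.024, 0.169, -0.001, 0.155, 177], [-0.03, 0.193, -0.001, 0.177, 177], [-0.037, 0.216, -0.001, 0.2, 177], [-0.045, 0.239, -0.001, 0.222, 177], [-0.054, 0.262, -0.001, 0.244, 177], [-0.064, 0.285, -0.001, 0.266, 177]]
```

Emit:
{"op": "step_arm", "data": {
  "rows": [
    [-0.004,0.024,0,0.022,177],
    [-0.005,0.049,0,0.044,177],
    [-0.007,0.073,0,0.066,177],
    [-0.01,0.097,0,0.088,177],
    [-0.014,0.122,0,0.111,177],
    [-0.018,0.146,0,0.133,177],
    [-0.024,0.169,0,0.155,177],
    [-0.03,0.193,0,0.177,177],
    [-0.037,0.216,0,0.2,177],
    [-0.045,0.239,0,0.222,177],
    [-0.054,0.262,0,0.244,177],
    [-0.064,0.285,0,0.266,177]
  ]
}}

```text
time: 19.9
tool_pos: [0.517, -0.0577, 0.1659]
tcp_rot: [[-0.488, 0.873, -0.003], [0.873, 0.488, 0.0], [0.002, -0.002, -1.0]]
wrist_force: [-4.2, -0.9, 2.8]
width: 0.306
grasp_force: 2.0
```

```bash
python3 -c "
from circ import *
rows(152,[2.5]*12)"
```

```text
t 19.9 theta 153.07 rad 70.26 psi 29.2 Frad 1.22 Ftan -4.1 Fz 2.8 w 0.306 g 2.0 j6 -40.7 z 0.1659
[[-0.003, 0.031, -0.001, 0.027, 177], [-0.005, 0.061, -0.001, 0.055, 177], [-0.009, 0.091, -0.001, 0.083, 177], [-0.013, 0.122, -0.001, 0.11, 177], [-0.019, 0.152, -0.002, 0.138, 177], [-0.026, 0.181, -0.002, 0.166, 177], [-0.035, 0.211, -0.002, 0.194, 177], [-0.045, 0.239, -0.002, 0.222, 177], [-0.056, 0.268, -0.002, 0.249, 177], [-0.068, 0.296, -0.002, 0.277, 177], [-0.081, 0.323, -0.002, 0.305, 177], [-0.096, 0.35, -0.002, 0.333, 177]]
```

Emit:
{"op": "step_arm", "data": {
  "rows": [
    [-0.003,0.031,0,0.027,177],
    [-0.005,0.061,0,0.055,177],
    [-0.009,0.091,0,0.083,177],
    [-0.013,0.122,0,0.11,177],
    [-0.019,0.152,0,0.138,177],
    [-0.026,0.181,0,0.166,177],
    [-0.035,0.211,0,0.194,177],
    [-0.045,0.239,0,0.222,177],
    [-0.056,0.268,0,0.249,177],
    [-0.068,0.296,0,0.277,177],
    [-0.081,0.323,0,0.305,177],
    [-0.096,0.35,0,0.333,177]
  ]
}}

```text
time: 21.1
tool_pos: [0.5521, -0.0487, 0.1658]
tcp_rot: [[0.014, 1.0, -0.003], [1.0, -0.014, 0.001], [0.001, -0.003, -1.0]]
wrist_force: [-4.0, 0.3, 3.1]
width: 0.305
grasp_force: 2.0
```

```bash
python3 -c "
from circ import *
rows(183,[3]*12)"
```

```text
t 21.1 theta 182.92 rad 70.3 psi -0.8 Frad 0.27 Ftan -4.0 Fz 3.1 w 0.305 g 2.0 j6 -9.1 z 0.1658
[[-0.004, 0.037, -0.002, 0.031, 177], [-0.007, 0.073, -0.002, 0.064, 177], [-0.011, 0.11, -0.003, 0.098, 177], [-0.018, 0.146, -0.003, 0.131, 177], [-0.026, 0.181, -0.003, 0.164, 177], [-0.037, 0.216, -0.003, 0.198, 177], [-0.049, 0.251, -0.003, 0.231, 177], [-0.063, 0.285, -0.003, 0.264, 177], [-0.078, 0.318, -0.003, 0.298, 177], [-0.096, 0.35, -0.004, 0.331, 177], [-0.115, 0.382, -0.004, 0.364, 177], [-0.135, 0.412, -0.004, 0.398, 177]]
```

Emit:
{"op": "step_arm", "data": {
  "rows": [
    [-0.004,0.037,0,0.031,177],
    [-0.007,0.073,0,0.064,177],
    [-0.011,0.11,0,0.098,177],
    [-0.018,0.146,0,0.131,177],
    [-0.026,0.181,0,0.164,177],
    [-0.037,0.216,0,0.198,177],
    [-0.049,0.251,0,0.231,177],
    [-0.063,0.285,0,0.264,177],
    [-0.078,0.318,0,0.298,177],
    [-0.096,0.35,0,0.331,177],
    [-0.115,0.382,0,0.364,177],
    [-0.135,0.412,0,0.398,177]
  ]
}}

```text
time: 22.3
tool_pos: [0.5932, -0.0624, 0.1657]
tcp_rot: [[0.597, 0.802, -0.003], [0.802, -0.597, 0.001], [-0.001, -0.004, -1.0]]
wrist_force: [-2.5, 2.9, 1.6]
width: 0.3
grasp_force: 2.0
```

```bash
python3 -c "
from circ import *
rows(218,[3]*12)"
```

```text
t 22.3 theta 218.81 rad 70.4 psi -36.7 Frad 0.85 Ftan -3.8 Fz 1.6 w 0.3 g 2.0 j6 26.1 z 0.1657
[[-0.005, 0.037, -0.004, 0.032, 177], [-0.008, 0.073, -0.004, 0.065, 177], [-0.012, 0.11, -0.004, 0.098, 177], [-0.019, 0.146, -0.004, 0.132, 177], [-0.027, 0.181, -0.004, 0.165, 177], [-0.038, 0.216, -0.004, 0.198, 177], [-0.05, 0.251, -0.004, 0.232, 177], [-0.064, 0.285, -0.004, 0.265, 177], [-0.079, 0.318, -0.005, 0.298, 177], [-0.097, 0.35, -0.005, 0.332, 177], [-0.116, 0.382, -0.005, 0.365, 177], [-0.137, 0.412, -0.005, 0.398, 177]]
```

Emit:
{"op": "step_arm", "data": {
  "rows": [
    [-0.005,0.037,0,0.032,177],
    [-0.008,0.073,0,0.065,177],
    [-0.012,0.11,0,0.098,177],
    [-0.019,0.146,0,0.132,177],
    [-0.027,0.181,0,0.165,177],
    [-0.038,0.216,0,0.198,177],
    [-0.05,0.251,0,0.232,177],
    [-0.064,0.285,0,0.265,177],
    [-0.079,0.318,0,0.298,177],
    [-0.097,0.35,0,0.332,177],
    [-0.116,0.382,0,0.365,177],
    [-0.137,0.412,0,0.398,177]
  ]
}}

```text
time: 23.5
tool_pos: [0.6184, -0.0977, 0.1656]
tcp_rot: [[0.954, 0.301, -0.003], [0.301, -0.954, 0.002], [-0.002, -0.003, -1.0]]
wrist_force: [-1.1, 3.9, 1.5]
width: 0.312
grasp_force: 2.0
```

```bash
python3 -c "
from circ import *
rows(254,[3]*12)"
```

```text
t 23.5 theta 254.68 rad 70.38 psi -72.5 Frad 0.17 Ftan -4.08 Fz 1.5 w 0.312 g 2.0 j6 59.2 z 0.1656
[[-0.005, 0.037, -0.004, 0.032, 177], [-0.008, 0.073, -0.004, 0.066, 177], [-0.012, 0.11, -0.004, 0.099, 177], [-0.019, 0.146, -0.004, 0.132, 177], [-0.027, 0.181, -0.004, 0.166, 177], [-0.038, 0.216, -0.004, 0.199, 177], [-0.05, 0.251, -0.004, 0.232, 177], [-0.064, 0.285, -0.004, 0.266, 177], [-0.08, 0.318, -0.004, 0.299, 177], [-0.097, 0.35, -0.004, 0.332, 177], [-0.116, 0.381, -0.004, 0.366, 177], [-0.137, 0.412, -0.004, 0.399, 177]]
```

Emit:
{"op": "step_arm", "data": {
  "rows": [
    [-0.005,0.037,0,0.032,177],
    [-0.008,0.073,0,0.066,177],
    [-0.012,0.11,0,0.099,177],
    [-0.019,0.146,0,0.132,177],
    [-0.027,0.181,0,0.166,177],
    [-0.038,0.216,0,0.199,177],
    [-0.05,0.251,0,0.232,177],
    [-0.064,0.285,0,0.266,177],
    [-0.08,0.318,0,0.299,177],
    [-0.097,0.35,0,0.332,177],
    [-0.116,0.381,0,0.366,177],
    [-0.137,0.412,0,0.399,177]
  ]
}}

```text
time: 24.7
tool_pos: [0.6182, -0.141, 0.1657]
tcp_rot: [[0.949, -0.315, -0.002], [-0.315, -0.949, 0.002], [-0.002, -0.001, -1.0]]
wrist_force: [0.4, 4.0, 0.7]
width: 0.306
grasp_force: 1.9
```

```bash
python3 -c "
from circ import *
rows(290,[3]*12)"
```

```text
t 24.7 theta 290.52 rad 70.4 psi -108.4 Frad -0.91 Ftan -3.93 Fz 0.7 w 0.306 g 1.9 j6 91.3 z 0.1657
[[-0.005, 0.037, -0.003, 0.031, 177], [-0.008, 0.073, -0.003, 0.065, 177], [-0.012, 0.11, -0.003, 0.098, 177], [-0.019, 0.146, -0.003, 0.131, 177], [-0.027, 0.181, -0.003, 0.165, 177], [-0.038, 0.216, -0.003, 0.198, 177], [-0.05, 0.251, -0.003, 0.231, 177], [-0.064, 0.285, -0.003, 0.265, 177], [-0.079, 0.318, -0.003, 0.298, 177], [-0.097, 0.35, -0.003, 0.331, 177], [-0.116, 0.382, -0.003, 0.365, 177], [-0.136, 0.412, -0.003, 0.398, 177]]
```

Emit:
{"op": "step_arm", "data": {
  "rows": [
    [-0.005,0.037,0,0.031,177],
    [-0.008,0.073,0,0.065,177],
    [-0.012,0.11,0,0.098,177],
    [-0.019,0.146,0,0.131,177],
    [-0.027,0.181,0,0.165,177],
    [-0.038,0.216,0,0.198,177],
    [-0.05,0.251,0,0.231,177],
    [-0.064,0.285,0,0.265,177],
    [-0.079,0.318,0,0.298,177],
    [-0.097,0.35,0,0.331,177],
    [-0.116,0.382,0,0.365,177],
    [-0.136,0.412,0,0.398,177]
  ]
}}

```text
time: 25.9
tool_pos: [0.5927, -0.176, 0.1658]
tcp_rot: [[0.585, -0.811, -0.001], [-0.811, -0.585, 0.002], [-0.002, -0.0, -1.0]]
wrist_force: [3.0, 2.3, 0.2]
width: 0.31
grasp_force: 1.9
```

```bash
python3 -c "
from circ import *
rows(326,[3]*9)"
```

```text
t 25.9 theta 326.32 rad 70.46 psi -144.2 Frad -0.09 Ftan -3.74 Fz 0.2 w 0.31 g 1.9 j6 123.3 z 0.1658
[[-0.005, 0.037, -0.002, 0.031, 177], [-0.008, 0.073, -0.002, 0.065, 177], [-0.013, 0.11, -0.002, 0.098, 177], [-0.019, 0.146, -0.002, 0.131, 177], [-0.028, 0.181, -0.002, 0.165, 177], [-0.038, 0.216, -0.002, 0.198, 177], [-0.05, 0.251, -0.002, 0.231, 177], [-0.064, 0.285, -0.002, 0.265, 177], [-0.08, 0.318, -0.002, 0.298, 177]]
```

Emit:
{"op": "step_arm", "data": {
  "rows": [
    [-0.005,0.037,0,0.031,177],
    [-0.008,0.073,0,0.065,177],
    [-0.013,0.11,0,0.098,177],
    [-0.019,0.146,0,0.131,177],
    [-0.028,0.181,0,0.165,177],
    [-0.038,0.216,0,0.198,177],
    [-0.05,0.251,0,0.231,177],
    [-0.064,0.285,0,0.265,177],
    [-0.08,0.318,0,0.298,177],
    [-0.08,0.318,0,0.298,177]
  ]
}}

```text
time: 26.9
tool_pos: [0.5622, -0.1886, 0.1659]
tcp_rot: [[0.157, -0.988, -0.001], [-0.988, -0.157, 0.001], [-0.001, 0.001, -1.0]]
wrist_force: [3.3, 0.9, -1.7]
width: 0.308
grasp_force: 1.0
```

```bash
python3 -c "
from circ import *
rows(353,[2,2,2,2,.3])"
```

```text
t 26.9 theta 353.43 rad 70.47 psi -170.9 Frad -0.33 Ftan -3.44 Fz -1.7 w 0.308 g 1.0 j6 147.9 z 0.1659
[[-0.005, 0.024, -0.001, 0.024, 177], [-0.007, 0.049, -0.001, 0.047, 177], [-0.009, 0.073, -0.001, 0.069, 177], [-0.012, 0.097, -0.001, 0.091, 177], [-0.012, 0.101, -0.001, 0.094, 177]]
```

Emit:
{"op": "step_arm", "data": {
  "rows": [
    [-0.005,0.02,0,0.02,177],
    [-0.006,0.04,0,0.04,177],
    [-0.007,0.06,0,0.06,177],
    [-0.009,0.08,0,0.078,177],
    [-0.012,0.097,0,0.09,177],
    [-0.012,0.097,0,0.09,177],
    [-0.012,0.097,0,0.09,177],
    [-0.012,0.097,0,0.09,177]
  ]
}}

```text
time: 27.7
tool_pos: [0.5528, -0.1896, 0.1659]
tcp_rot: [[0.018, -1.0, -0.0], [-1.0, -0.018, 0.0], [-0.0, 0.0, -1.0]]
wrist_force: [2.9, 0.1, -2.2]
width: 0.304
grasp_force: 1.2
```

Emit:
{"op": "step_arm", "data": {
  "rows": [
    [0,0,0,0,140],
    [0,0,0,0,100],
    [0,0,0,0,60],
    [0,0,0,0,0],
    [0,0,0,0,0],
    [0,0,0,0,0],
    [0,0,-0.3,0,0],
    [0,0,-0.6,0,0],
    [0,0,-1.0,0,0],
    [0,0,-1.0,0,0],
    [0,0,-1.0,0,0]
  ]
}}

```text
time: 28.8
tool_pos: [0.553, -0.1897, 0.2665]
tcp_rot: [[0.018, -1.0, 0.001], [-1.0, -0.018, -0.001], [0.001, -0.001, -1.0]]
wrist_force: [-0.3, -0.3, -0.3]
width: 0.999
grasp_force: 0.0
```

```bash
python3 -c "
from h import *
to(.40,-.05,.27,-178)"
```

```text
t 28.8 tcp [ 0.553  -0.1897  0.2665] psi -178.96 F [-0.32 -0.33 -0.29] w 0.999 g 0.0 j6 155.5 j1 -23.5
d [-1.424  1.504 -0.038] turn -0.011
```

Emit:
{"op": "step_arm", "data": {
  "rows": [
    [0,0.3,-0.1,-0.09,0],
    [-0.3,0.7,-0.1,-0.18,0],
    [-0.6,1.0,-0.1,-0.27,0],
    [-1.0,1.0,-0.1,-0.36,0],
    [-1.0,1.0,-0.1,-0.45,0],
    [-1.0,1.0,-0.1,-0.54,0],
    [-1.0,1.0,-0.1,-0.63,0],
    [-1.0,1.0,-0.1,-0.72,0],
    [-1.0,1.0,-0.1,-0.8,0],
    [-1.0,1.0,-0.1,-0.9,0],
    [-1.0,1.0,-0.1,-1.0,0],
    [-1.0,1.0,-0.1,-1.0,0]
  ]
}}

```text
time: 30.0
tool_pos: [0.4506, -0.0913, 0.2748]
tcp_rot: [[1.0, 0.021, -0.002], [0.021, -1.0, 0.001], [-0.002, -0.001, -1.0]]
wrist_force: [-0.1, 0.4, 0.0]
width: 0.998
grasp_force: 0.0
```

```bash
python3 -c "
from h import *
to(.36,.2,.28,-89)"
```

```text
t 30.0 tcp [ 0.4506 -0.0913  0.2748] psi -88.81 F [-0.09  0.38  0.05] w 0.998 g 0.0 j6 71.6 j1 -17.3
d [-0.845 -2.931 -0.048] turn 0.002
```

Emit:
{"op": "step_arm", "data": {
  "rows": [
    [-0.4,-0.3,0,0,0],
    [-0.5,-0.7,0,0,0],
    [-0.5,-1.0,0,0,0],
    [-0.5,-1.0,0,0,0],
    [-0.5,-1.0,0,0,0]
  ]
}}

```text
time: 30.5
tool_pos: [0.3991, 0.0079, 0.2755]
tcp_rot: [[1.0, 0.017, -0.001], [0.017, -1.0, -0.0], [-0.001, 0.0, -1.0]]
wrist_force: [0.4, -0.6, -0.0]
width: 0.998
grasp_force: 0.0
```

Emit:
{"op": "step_arm", "data": {
  "rows": [
    [-0.2,-0.4,0,0,0],
    [-0.3,-0.8,0,0,0],
    [-0.3,-1.0,0,0,0],
    [-0.3,-1.0,0,0,0]
  ]
}}

```text
time: 30.9
tool_pos: [0.3675, 0.108, 0.2757]
tcp_rot: [[1.0, 0.018, -0.0], [0.018, -1.0, 0.0], [-0.0, -0.0, -1.0]]
wrist_force: [0.2, 0.8, 0.2]
width: 0.998
grasp_force: 0.0
```

Emit:
{"op": "step_arm", "data": {
  "rows": [
    [0,-0.5,0,0,0],
    [0,-1.0,0,0,0],
    [0,-1.0,0,0,0],
    [0,-1.0,0,0,0]
  ]
}}

```text
time: 31.3
tool_pos: [0.3659, 0.2066, 0.2754]
tcp_rot: [[1.0, 0.018, -0.001], [0.018, -1.0, -0.001], [-0.001, 0.001, -1.0]]
wrist_force: [-0.8, 0.1, 0.2]
width: 1.0
grasp_force: 0.0
```

```bash
cp top.npz top_pre.npz; python3 - <<'E'
from h import *
import h
vision0=None
T=snap('top'); S=snap('scene')
im=T['image'];hs=cv2.cvtColor(im,cv2.COLOR_RGB2HSV)
m=cv2.inRange(hs,(5,140,90),(20,255,255));k=np.zeros_like(m);k[140:195,260:340]=m[140:195,260:340]
for q in cv2.findContours(k,0,1)[0]:
    if cv2.contourArea(q)>30:
        r=cv2.minAreaRect(q);print(r,atz(T,*r[0],.06))
from fit import P
p=[ 0.5635736,-0.11916484,-0.13957017]
w=atz(T,*r[0],.06)-P(p,(0,0,.06));c,q=np.cos(p[2]),np.sin(p[2]);print('press xy',c*w[0]+q*w[1],-q*w[0]+c*w[1])
# black handle blob (dark pixels) top & scene
for n,c,(x0,y0,x1,y1) in(('top',T,(390,155,420,185)),('scene',S,(262,240,285,275))):
    g=c['image'].max(2)[y0:y1,x0:x1]; ys,xs=np.nonzero(g<45); print(n,len(xs),xs.mean()+x0,ys.mean()+y0,xs.min()+x0,xs.max()+x0,ys.min()+y0,ys.max()+y0)
    cv2.imwrite(f'pics/h_{n}.png',c['image'][y0:y1,x0:x1,::-1])
E
python3 - <<'E'
import cv2,numpy as np
# initial pictures, 1.25x enlarged -> back to native
for n,(x0,y0,x1,y1) in(('top',(390,155,420,185)),('scene',(262,240,285,275))):
    i=cv2.resize(cv2.imread(f'pics/{n}0.png'),(640,400),interpolation=cv2.INTER_AREA)
    g=i.max(2)[y0:y1,x0:x1]; ys,xs=np.nonzero(g<45); print('0',n,len(xs),xs.mean()+x0,ys.mean()+y0,xs.min()+x0,xs.max()+x0,ys.min()+y0,ys.max()+y0)
E
```

```text
((288.780029296875, 161.0399932861328), (9.475231170654297, 13.717872619628906), 8.13010311126709) [0.59098791 0.08575806 0.06      ]
press xy -0.0013606315050348275 0.20674401608396586
top 38 405.07894736842104 173.10526315789474 400 413 166 177
scene 97 274.8144329896907 259.7216494845361 271 279 253 267
0 top 69 405.30434782608694 172.768115942029 400 412 167 177
0 scene 94 274.67021276595744 259.531914893617 271 278 252 267
```

```bash
python3 -c "
from workcell import robot
print(robot.close_job())"
```

```text
the job is handed in; nothing more can be done
None
```

The job is handed in at about 31 s of the 67 s allowed; the hand-in call returned no verdict. The last camera check put the connector's middle at press y ≈ 207 mm, 1.4 mm off the centreline, and the handle within about 0.5 mm of its starting mark. The force readings while turning stayed below about 4.3 N, against the bearing's 9 N limit. I did not check the bystanders' positions by image.

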